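# Dock the roast thermometer probe

## Task

Put the roast thermometer's probe away in its charging dock: roll or slide it off the dock's ledge into the groove beside it, then push it along the groove, stem first, until the stem is fully home in the terminal opening and the handle's shoulder sits against the terminal block. Leave the other things on the counter where they are.

Things in the scene. Friction and masses are not known exactly. Their poses are not given: they have to be found in the camera images.
- dock: Wooden charging dock, 285 mm long, fixed to the counter. Origin at counter height under the groove's middle line; x along the groove towards the terminal, y towards the ledge, z up. At x +90 mm to +175 stands the grey plastic terminal block (y -35 to 35, 58 mm high), beside it a grey housing with a dark display (y 36 to 100, 52 mm high).
- groove (a point): Middle of the groove's floor, at the dock's origin but 14 mm above the counter. The groove is 23 mm wide, 8 mm deep, open on top and at its rear end; it runs straight along dock x from -110 mm to the block's face at +90. On its -y side is a cheek as high as the ledge, 18 mm wide.
- ledge (a point): Middle of the ledge's flat top, 22 mm above the counter; the ledge is 200 mm long along dock x (-110 to +90) and 88 mm wide (dock y +11.5 to +100), the groove being at its -y edge.
- mouth (a point): Centre of the terminal opening in the block's face at the end of the groove (dock x +90, y 0, 24 mm above the counter): a round blind hole of 12 mm diameter, 80 mm deep, with a 5 mm funnel edge, running along dock x. It has no catch or spring.
- probe: The loose probe, same point as probe_handle; centre of mass about 10 mm ahead of it; its x axis points along the probe from handle to tip. The tip already points roughly towards the terminal (within about 10 degrees).
- probe_handle (a point): Centre of the probe's handle: black, eight-sided, 20 mm across flats, 60 mm long (x -30 to +30 of the probe), about 60 g. A steel stem of 8 mm diameter with a round tip stands 70 mm out of its front face, on the same axis. Its axis is 32 mm above the counter on the ledge, 24 mm in the groove. A light sideways push rolls it; past the edge it drops into the groove.
- probe_tip (a point): Tip of the stem, 100 mm ahead of the handle's centre. Fully home it is 70 mm inside the mouth and the handle's centre is 30 mm short of the mouth.
- mug: Blue-grey mug, 78x117x97 mm, bystander; origin under its middle.
- lemon: Lemon, 83x58x58 mm, bystander; origin under its middle.
- salt_mill: Turned wooden mill, 56 mm across, 165 mm high, bystander; origin under its middle.
- garlic: Garlic bulb, 60x57x58 mm, bystander; origin under its middle.
- onion: Onion, 73x75x77 mm, bystander; origin under its middle.
Mind the look-alikes: they are no part of the job. There is more than one size of the probe; the job needs the largest.

How it is judged:
By the outcome, as a careful person would: the job done as asked, in the order asked, and still so for the second after the job is handed in, with the robot touching nothing.
It also fails if it takes over 38 s, if anything falls off the work surface, if the arm or the gripper's body presses on something with over 40 N, if the wrist force passes 120 N, or if a joint passes its speed limit or range.

## Robot

A 6-joint arm with a two-finger parallel gripper is mounted at the origin on a cart in front of the work surface, level with it; the furniture and walls round the work are solid. World frame = base frame: x ahead of the robot, y to its left, z up, the work surface at z = 0. Lengths are in m, angles in rad, forces in N, time in s.
With the tool pointing down it reaches from about 0.25 to 0.725 m from the base axis. Payload 4 kg.
Tool frame: the origin (TCP) lies at the very end of the fingers, on their centre line; the grasp point (between the pads) lies 19 mm behind it; z points along the fingers, y is the line along which they close (so a half turn about z gives the same grasp; the last joint's range is limited). The gripper opens to 85 mm and grips with 20 to 120 N. Pads are 22 mm wide; open, the fingers measure 114 mm over their backs; the gripper's body (76 mm by 85 mm) begins 54 mm behind the grasp point. The pads swing forward as they close: fully open they stand 13 mm farther back than shut.
Start: joints at [-1.222, 0.241, 0.005, 1.335, 0, 1.571], TCP at [0.171, -0.47, 0.231] pointing down, gripper open.
Joint ranges: [-2.72, 2.72], [-1.05, 1.87], [-1.09, 1.28], [-1.99, 2.15], [-1.42, 1.44], [-3.14, 3.14]. Speed limits (rad/s): [2.79, 2.79, 3.14, 3.14, 3.14, 3.14].

## Interface

Orientations are given as a unit quaternion [x, y, z, w].
In Python, from workcell import bot, vision, workorder gives the robot as it stands.
- The arm moves only by the shell command python3 -m creep 'ROWS' [OPENING]. ROWS is JSON, a list of rows, each a list of 2 entries, a list of its own where there are three numbers: the shift along the tool's x, y, z in mm, then the turn, a rotation vector about the tool's x, y, z in rad. In form: [[[dx, dy, dz], [wx, wy, wz]], ...]. A call has 1 to 12 rows; each row shifts and turns the commanded pose from where the row before left it, along the tool's axes as they then stand; what a row does not reach is not made up. A row lasts 1/8 s, in which the tool goes at most 62.5 mm and 10.7 degrees, less where a joint would pass 70% of its speed; a pose out of reach is approached as far as the arm can. A call is refused whole if a number of a shift passes 62.5 or a number of a turn 0.188, either way. A call with a gripper value outside its range is refused whole. OPENING is the finger opening in mm, from 0 to 85.4, set as the call begins (- or left out, the last holds). The fingers move at their own pace and stop on an object; the grip force is fixed at half the most. Time passes only in rows, so rows that do not move let the fingers close. It gives the time, the measured TCP pose, the force, the opening and the grip force at its end, in the units of the state.
- bot.get_obs(): the state, without advancing time (a new reading comes with each control period).
- vision.camera(name): name is "scene" or "side" or "wrist"; returns a dict with "image" (480x640x3 uint8, blue, green, red), "z_map" (480x640 float32, m along the optical axis (not along the pixel's ray), 0 where there is no reading), "K" (3x3 intrinsics, pixels), "rvec" (rotation vector, rad) and "tvec" (3), from world to camera coordinates, as OpenCV has them; the wrist camera has in their place "tool_from_camera" (4x4, takes a point from camera to tool coordinates, whose origin is the TCP and whose axes are the flange's). Camera axes: x right, y down, z forward; pixel columns grow to the right and rows downward; lengths in m; the calibration is good to about 2 mm. A picture is of the moment at which its call begins: read the wrist's pose just before it.
- workorder.job_done(): hands the job in; it is judged then, once.
Trained networks look in a picture, given as the dict that the camera call returned (one of the last four; its "shot" number tells which), for a name from the list of things; names that differ only in an ending like _2 or _b are one class to them, and where a whole thing is asked for, a point or a joint stands for the part that bears it (a point fixed in the world has none). Each returns a list of dicts, best first, with "score" (0 to 1); they miss things now and then, are a little off and sometimes report something else, mostly with a low value. They report only what shows in the picture. A call takes as long as a camera call. They do not tell look-alikes from the thing itself.
- vision.spot_in(picture, query): "position" ([column, row] in pixels, amid what is visible of it).
- vision.place_of(picture, query): "position" ([column, row] in pixels: a listed point, or the origin of a listed thing).
The state is a dict: "clock": time; "joint_pos": joint angles; "joint_vel": joint speeds; "tau": joint torques, N m; "eef_pos": TCP position; "tool_rot": TCP orientation; "ft_force": force on the tool from outside, world axes, zero at the start; "ft_torque": the same for the moment, N m; "grip_width": finger opening in m; "grasp_force": force on a finger pad.
Only numpy, scipy, OpenCV 4.12 (cv2) and the standard library are available. Lean on these libraries where they do the work, as an engineer would, in place of code of your own. Each camera call takes 0.05 s, during which the arm holds its last target. There are 200 camera calls.

## Working session

There is one attempt and no reset: what is moved stays moved. The work goes in short steps, Python scripts to look and compute and a shell command to move; the robot and the scene stay as the last step left them, time stands still between calls to the robot, and variables do not carry over. Pictures are saved under pics/ and viewed, at most 10 in all, crops included, and the job is handed in when it is done.

```bash
ls; mkdir -p pics; cat > h.py <<'E'
import numpy as np, cv2
from scipy.spatial.transform import Rotation as R
from workcell import bot, vision, workorder
def world(p, u, v, z=None, T=None):
    """pixel -> world; by depth, or by intersecting with plane z"""
    K=p["K"]; d=np.array([(u-K[0,2])/K[0,0],(v-K[1,2])/K[1,1],1.])
    if "rvec" in p:
        Rm=cv2.Rodrigues(np.array(p["rvec"],float))[0]; t=np.array(p["tvec"],float).ravel()
        C=-Rm.T@t; D=Rm.T@d
    else:
        M=T@np.array(p["tool_from_camera"]); C=M[:3,3]; D=M[:3,:3]@d
    if z is None: return C+D*float(p["z_map"][int(round(v)),int(round(u))])
    return C+D*(z-C[2])/D[2]
def toolT():
    o=bot.get_obs(); T=np.eye(4); T[:3,:3]=R.from_quat(o["tool_rot"]).as_matrix(); T[:3,3]=o["eef_pos"]; return T
E
python3 - <<'E'
from h import *
o=bot.get_obs(); print(o["clock"],np.round(o["eef_pos"],3),np.round(R.from_quat(o["tool_rot"]).as_matrix(),2).tolist())
Z={"probe_handle":.032,"probe_tip":.032,"groove":.014,"ledge":.022,"mouth":.024,"dock":0}
for n in["scene","side"]:
    p=vision.camera(n); cv2.imwrite(f"pics/{n}1.png",p["image"])
    for q in list(Z)+["mug","lemon","salt_mill","garlic","onion"]:
        for r in vision.place_of(p,q)[:4]:
            u,v=r["position"]; print(n,q,round(r["score"],2),round(u),round(v),np.round(world(p,u,v,Z.get(q,0)),3),np.round(world(p,u,v),3))
E
```

```text
pics
0.0 [ 0.171 -0.469  0.23 ] [[0.94, 0.34, -0.0], [0.34, -0.94, 0.0], [-0.0, -0.0, -1.0]]
scene probe_handle 0.63 385 190 [ 0.469 -0.346  0.032] [ 0.494 -0.381  0.006]
scene probe_handle 0.55 372 201 [ 0.455 -0.275  0.032] [ 0.478 -0.304  0.008]
scene probe_handle 0.53 318 224 [ 0.478 -0.095  0.032] [ 0.465 -0.083  0.045]
scene probe_handle 0.51 245 300 [0.384 0.2   0.032] [0.398 0.191 0.015]
scene probe_tip 0.68 224 281 [0.46  0.2   0.032] [ 0.492  0.181 -0.001]
scene probe_tip 0.62 288 236 [ 0.487 -0.006  0.032] [ 0.497 -0.014  0.022]
scene groove 0.92 308 225 [ 0.508 -0.089  0.014] [ 0.5   -0.081  0.022]
scene ledge 0.89 322 231 [ 0.457 -0.089  0.022] [ 0.457 -0.089  0.021]
scene mouth 0.71 276 237 [0.515 0.012 0.024] [0.486 0.034 0.052]
scene dock 0.75 305 226 [ 0.523 -0.093  0.   ] [ 0.502 -0.074  0.021]
scene mug 0.87 153 334 [0.458 0.371 0.   ] [0.411 0.385 0.051]
scene lemon 0.47 416 220 [ 0.345 -0.333  0.   ] [0.097 0.081 0.327]
scene salt_mill 0.67 286 236 [ 0.525 -0.031  0.   ] [ 0.502 -0.011  0.023]
scene salt_mill 0.58 383 188 [ 0.509 -0.391  0.   ] [ 0.497 -0.374  0.
[... 351 characters left out ...]
0.324  0.018]
side probe_tip 0.64 286 222 [0.45  0.144 0.032] [0.469 0.179 0.009]
side probe_tip 0.58 375 295 [ 0.461 -0.263  0.032] [ 0.479 -0.242  0.011]
side groove 0.61 348 259 [ 0.511 -0.084  0.014] [ 0.511 -0.083  0.013]
side dock 0.77 349 262 [ 0.518 -0.081  0.   ] [ 0.498 -0.108  0.023]
side mug 0.77 254 201 [0.453 0.372 0.   ] [0.441 0.344 0.015]
side lemon 0.87 345 341 [ 0.333 -0.329 -0.   ] [ 0.316 -0.351  0.026]
side salt_mill 0.68 429 331 [ 0.513 -0.399  0.   ] [ 0.489 -0.419  0.027]
side garlic 0.74 225 215 [0.334 0.329 0.   ] [0.324 0.301 0.016]
side onion 0.65 382 364 [ 0.359 -0.423  0.   ] [ 0.334 -0.45   0.037]
side onion 0.29 230 214 [0.348 0.324 0.   ] [0.334 0.288 0.021]
```

View pics/scene1.png

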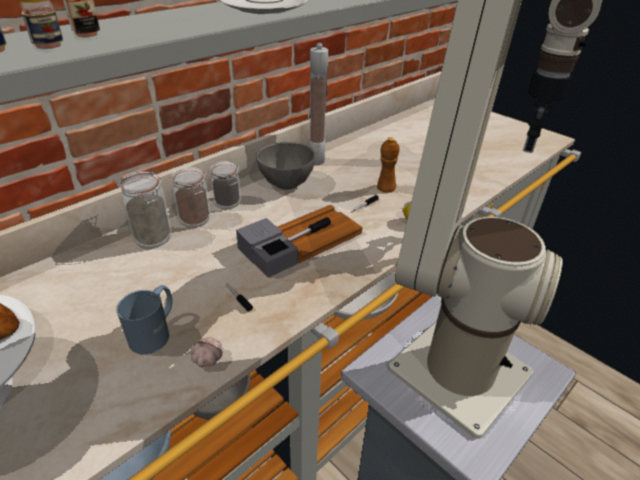

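View pics/side1.png

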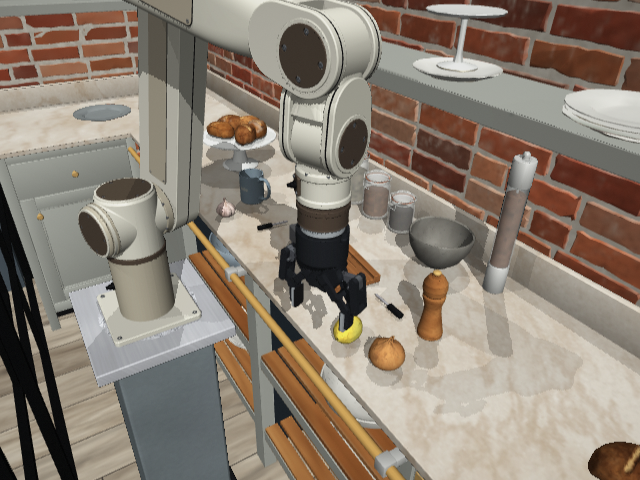

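The dock with the large probe on its ledge is at about (300,232) in the scene view, handle at (318,224) and tip near (290,237), pointing at the terminal. The smaller look-alikes lie on the bare counter at (240,298) and (366,203). I'll move over the dock for a close look.

```bash
python3 -m creep '[[[0,0,-5],[0,0,0.17]],[[0,0,-5],[0,0,0.175]],[[25,-37,-5],[0,0,0]],[[25,-37,-5],[0,0,0]],[[25,-37,-5],[0,0,0]],[[25,-37,-5],[0,0,0]],[[25,-37,-5],[0,0,0]],[[25,-37,0],[0,0,0]],[[25,-37,0],[0,0,0]],[[25,-37,0],[0,0,0]],[[25,-37,0],[0,0,0]],[[25,-37,0],[0,0,0]]]'
python3 -m creep '[[[0,0,0],[0,0,0]],[[0,0,0],[0,0,0]]]' 40
python3 - <<'E'
from h import *
T=toolT(); p=vision.camera("wrist"); cv2.imwrite("pics/w1.png",p["image"])
print(np.round(T,3).tolist(), np.round(p["tool_from_camera"],3).tolist())
Z={"probe_handle":.032,"probe_tip":.032,"groove":.014,"ledge":.022,"mouth":.024,"dock":0}
for q in Z:
    for r in vision.place_of(p,q)[:3]:
        u,v=r["position"]; print(q,round(r["score"],2),round(u),round(v),np.round(world(p,u,v,Z[q],T),4),np.round(world(p,u,v,None,T),3))
E
```

```text
clock: 2.7
eef_pos: [0.4202, -0.0976, 0.2665]
tool_rot: [1.0, 0.002, 0.0, 0.0]
ft_force: [0.5, 0.1, -0.3]
grip_width: 0.0852
grasp_force: 0.0
clock: 2.95
eef_pos: [0.4192, -0.099, 0.2662]
tool_rot: [1.0, 0.002, -0.0, 0.0]
ft_force: [-0.1, -1.0, -0.3]
grip_width: 0.0516
grasp_force: 0.0
[[1.0, 0.004, -0.001, 0.419], [0.004, -1.0, -0.0, -0.099], [-0.001, 0.0, -1.0, 0.266], [0.0, 0.0, 0.0, 1.0]] [[-0.001, -0.957, -0.291, 0.076], [1.0, -0.001, 0.0, 0.001], [-0.001, -0.291, 0.957, -0.144], [0.0, 0.0, 0.0, 1.0]]
probe_handle 0.91 36 210 [0.4068 0.1727 0.032 ] [0.403 0.185 0.015]
probe_handle 0.82 542 130 [ 0.4833 -0.2999  0.032 ] [ 0.483 -0.309  0.015]
probe_handle 0.74 313 139 [ 0.4744 -0.093   0.032 ] [ 0.475 -0.093  0.045]
probe_tip 0.88 21 131 [0.4801 0.1712 0.032 ] [0.479 0.194 0.   ]
probe_tip 0.83 466 129 [ 0.4838 -0.2314  0.032 ] [ 0.483 -0.242  0.002]
probe_tip 0.65 205 133 [0.4794 0.005  0.032 ] [0.479 0.008 0.023]
groove 0.92 306 91 [ 0.5161 -0.086   0.014 ] [ 0.516 -0.086  0.013]
ledge 0.6 309 159 [ 0.4557 -0.0886  0.022 ] [ 0.456 -0.089  0.023]
mouth 0.82 204 80 [0.5242 0.0048 0.024 ] [0.525 0.007 0.015]
dock 0.76 304 95 [ 0.5135 -0.0834  0.    ] [ 0.513 -0.084  0.014]
dock 0.59 530 263 [ 0.3428 -0.3263  0.    ] [ 0.359 -0.302  0.043]
dock 0.23 627 244 [ 0.3652 -0.4266  0.    ] [ 0.378 -0.395  0.04 ]
```

View pics/w1.png

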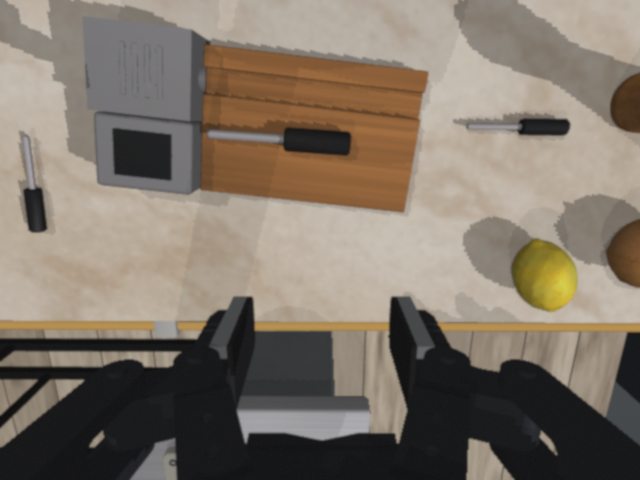

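The close view shows the dock with its groove upper, and the large probe from tip (209,133) to handle (318,141), with the tip only a few mm short of the block. Now I'll fit the groove and the probe in the depth map.

```bash
cat >> h.py <<'E'
def cloud(p,T):
    K=p["K"]; z=p["z_map"]; v,u=np.mgrid[:480,:640]
    P=np.stack([(u-K[0,2])/K[0,0]*z,(v-K[1,2])/K[1,1]*z,z],-1)
    M=T@np.array(p["tool_from_camera"]); return P@M[:3,:3].T+M[:3,3]
def line(Q,name):
    m=np.median(Q,0)[:2]; vx,vy,x,y=cv2.fitLine(Q[:,:2].astype(np.float32),cv2.DIST_HUBER,0,.001,.001).ravel()
    if vy<0: vx,vy=-vx,-vy
    s=(Q[:,0]-x)*vx+(Q[:,1]-y)*vy; w=-(Q[:,0]-x)*vy+(Q[:,1]-y)*vx
    print(name,len(Q),"pt",round(x,4),round(y,4),"yaw(to +x)deg",round(np.degrees(np.arctan2(vx,vy)),2),"s",np.round(np.percentile(s,[1,99]),4),"w",np.round(np.percentile(w,[2,50,98]),4),"y ends",np.round(y+vy*np.percentile(s,[1,99]),4),"z",np.round(np.median(Q[:,2]),4))
def fit(p,T):
    Q=cloud(p,T); X,Y,Z=Q[...,0],Q[...,1],Q[...,2]; ok=(p["z_map"]>0)
    box=ok&(X>.42)&(X<.56)&(Y>-.175)&(Y<.0)
    line(Q[box&(X>.49)&(Z>.011)&(Z<.017)&(Y<-.01)&(Y>-.17)],"groove")
    line(Q[ok&(X>.43)&(X<.535)&(Y>-.18)&(Y<-.005)&(Z>.036)&(Z<.046)],"handle_top")
    line(Q[box&(Z>.0285)&(Z<.046)],"probe_all")
    b=ok&(X>.49)&(X<.54)&(Z>.03)&(Z<.054)&(abs(Y)<.03); 
    if b.sum(): print("face y",np.round(np.percentile(Y[b],[2,10,50]),4))
    print("dockrear y(z~.022)",np.round(np.percentile(Y[ok&(X>.43)&(X<.54)&(Y>-.23)&(Z>.019)&(Z<.025)],[.2,1]),4))
E
python3 - <<'E'
from h import *
T=toolT(); print(np.round(bot.get_obs()["joint_pos"],3))
p=vision.camera("wrist"); fit(p,T)
E
```

```text
[-0.233  0.089 -0.087  1.394 -0.     2.906]
groove 4524 pt 0.5147 -0.0895 yaw(to +x)deg 6.3 s [-0.0794  0.0784] w [-0.011  -0.0001  0.0111] y ends [-0.1684 -0.0116] z 0.0154
handle_top 2048 pt 0.4737 -0.0806 yaw(to +x)deg 3.72 s [-0.0446  0.0729] w [-0.0092 -0.      0.0099] y ends [-0.1252 -0.0078] z 0.0417
probe_all 2261 pt 0.4742 -0.0776 yaw(to +x)deg 3.55 s [-0.0476  0.0753] w [-0.0096 -0.0001  0.0103] y ends [-0.1251 -0.0024] z 0.041
face y [0.0048 0.0053 0.0076]
dockrear y(z~.022) [-0.1929 -0.1884]
```

```bash
python3 -m creep '[[[27,-1.5,0],[0,0,0]],[[27,-1.5,0],[0,0,0]],[[0,0,16],[0,0,-0.167]],[[0,0,16],[0,0,-0.167]],[[0,0,16],[0,0,-0.167]],[[0,0,16],[0,0,-0.167]],[[0,0,16],[0,0,-0.167]],[[0,0,16],[0,0,-0.167]],[[0,0,16],[0,0,-0.167]],[[0,0,16],[0,0,-0.167]],[[0,0,16],[0,0,-0.167]],[[0,0,0],[0,0,0]]]' 45
python3 -m creep '[[[0,0,0],[0,0,0]]]'
python3 - <<'E'
from h import *
T=toolT(); print(np.round(T,4).tolist(),np.round(bot.get_obs()["joint_pos"],2))
p=vision.camera("wrist"); cv2.imwrite("pics/w2.png",p["image"]); fit(p,T)
c=np.array([.4728,-.095,.028]); print("to handle, tool mm",np.round(1e3*T[:3,:3].T@(c-T[:3,3]),1))
E
```

```text
clock: 4.85
eef_pos: [0.4723, -0.0958, 0.1212]
tool_rot: [0.73, 0.683, -0.001, -0.001]
ft_force: [-0.1, -0.4, -0.6]
grip_width: 0.0449
grasp_force: 0.0
clock: 4.97
eef_pos: [0.4738, -0.096, 0.1228]
tool_rot: [0.73, 0.683, 0.0, 0.0]
ft_force: [0.4, -0.2, 0.6]
grip_width: 0.0447
grasp_force: 0.0
[[0.0666, 0.9978, 0.0007, 0.4738], [0.9978, -0.0666, -0.0001, -0.096], [-0.0001, 0.0007, -1.0, 0.1228], [0.0, 0.0, 0.0, 1.0]] [-0.2   0.29 -0.23  1.05  0.    1.44]
groove 8234 pt 0.5158 -0.0794 yaw(to +x)deg 7.13 s [-0.0886  0.0687] w [-0.0111  0.0001  0.0107] y ends [-0.1674 -0.0113] z 0.0155
handle_top 4701 pt 0.4736 -0.0763 yaw(to +x)deg 3.94 s [-0.0477  0.0696] w [-0.0094  0.      0.0096] y ends [-0.1239 -0.0068] z 0.0414
probe_all 5251 pt 0.4741 -0.0724 yaw(to +x)deg 3.8 s [-0.0514  0.0708] w [-0.0097  0.      0.0098] y ends [-0.1238 -0.0018] z 0.0406
face y [0.0049 0.0054 0.008 ]
dockrear y(z~.022) [-0.1876 -0.1838]
to handle, tool mm [ 0.9 -1.1 94.8]
```

View pics/w2.png

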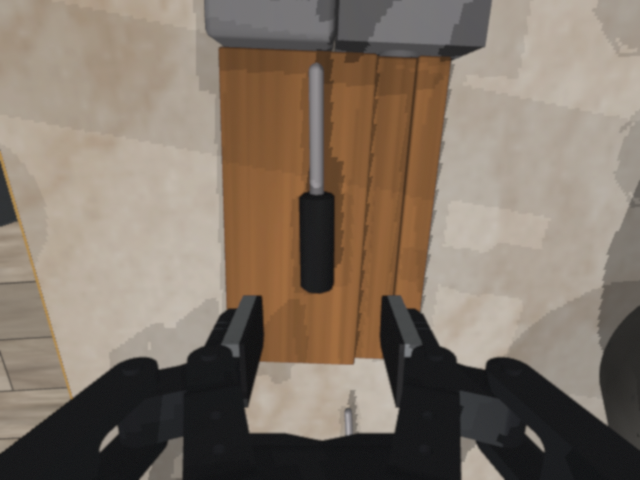

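```bash
python3 -m creep '[[[1,-1,25],[0,0,0]],[[0,0,25],[0,0,0]],[[0,0,25],[0,0,0]],[[0,0,15],[0,0,0]],[[0,0,5],[0,0,0]],[[0,0,0],[0,0,0]]]'
python3 -m creep '[[[0,0,0],[0,0,0]],[[0,0,0],[0,0,0]],[[0,0,0],[0,0,0]],[[0,0,0],[0,0,0]]]' 12
```

```text
clock: 5.78
eef_pos: [0.4729, -0.0948, 0.0277]
tool_rot: [0.729, 0.684, 0.0, 0.0]
ft_force: [0.6, 0.1, 0.5]
grip_width: 0.0448
grasp_force: 0.0
clock: 6.28
eef_pos: [0.4734, -0.0949, 0.0284]
tool_rot: [0.729, 0.684, 0.001, 0.001]
ft_force: [-0.8, 1.5, 5.8]
grip_width: 0.0196
grasp_force: 59.0
```

```bash
python3 -m creep '[[[-10,0,-0.5],[0,0,0]],[[-20,0,0],[0,0,0]],[[0,0,0],[0,0,0.05]],[[0,10,0],[0,0,0]],[[0,10,0],[0,0,0]],[[0,10,0],[0,0,0]],[[0,9,0],[0,0,0]],[[0,0,0],[0,0,0]],[[0,0,0],[0,0,0]]]'
python3 - <<'E'
from h import *
T=toolT(); p=vision.camera("wrist"); cv2.imwrite("pics/w3.png",p["image"]); fit(p,T)
print(np.round(T,4).tolist())
E
```

```text
clock: 7.4
eef_pos: [0.509, -0.129, 0.0273]
tool_rot: [0.746, 0.666, -0.0, -0.0]
ft_force: [0.2, 0.1, -1.3]
grip_width: 0.0192
grasp_force: 58.8
groove 10058 pt 0.5182 -0.0439 yaw(to +x)deg 10.38 s [-0.0601  0.0248] w [-0.0152  0.0011  0.0105] y ends [-0.1031 -0.0195] z 0.0154
handle_top 12007 pt 0.5126 -0.1102 yaw(to +x)deg 6.48 s [-0.0474  0.0755] w [-0.0156  0.      0.0152] y ends [-0.1574 -0.0352] z 0.0408
probe_all 14540 pt 0.5133 -0.1039 yaw(to +x)deg 6.5 s [-0.0536  0.0704] w [-0.0148  0.      0.0147] y ends [-0.1572 -0.0339] z 0.0394
dockrear y(z~.022) [-0.1883 -0.1775]
[[0.1137, 0.9935, -0.0009, 0.509], [0.9935, -0.1137, 0.0001, -0.129], [0.0, -0.0009, -1.0, 0.0273], [0.0, 0.0, 0.0, 1.0]]
```

View pics/w3.png

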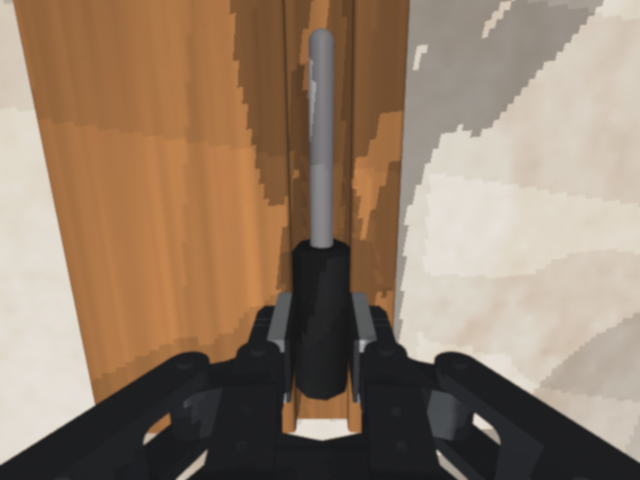

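The probe is held centred over the groove and parallel to it (stem column 321, groove edges about 288 and 352). Lower it and release.

```bash
python3 -m creep '[[[0,0,1.5],[0,0,0]],[[0,0,1.5],[0,0,0]],[[0,0,1],[0,0,0]],[[0,0,0],[0,0,0]]]'
python3 -m creep '[[[0,0,0],[0,0,0]],[[0,0,0],[0,0,0]],[[0,0,0],[0,0,0]]]' 32
python3 - <<'E'
from h import *
T=toolT(); p=vision.camera("wrist"); cv2.imwrite("pics/w4.png",p["image"])
Q=cloud(p,T); X,Y,Z=Q[...,0],Q[...,1],Q[...,2]
for y in (-.145,-.11,-.08,-.06,-.04):
    s=(p["z_map"]>0)&(abs(Y-y)<.003)&(abs(X-(.5152+(Y+.085)*.117))<.004)
    print(y,s.sum(),np.round(np.percentile(Z[s],[5,50,95]),4) if s.any() else "")
E
```

```text
clock: 7.95
eef_pos: [0.5092, -0.129, 0.0237]
tool_rot: [0.746, 0.666, -0.0, -0.0]
ft_force: [-0.2, -0.6, -1.9]
grip_width: 0.0194
grasp_force: 58.8
clock: 8.32
eef_pos: [0.5094, -0.1291, 0.0239]
tool_rot: [0.746, 0.666, 0.0, 0.0]
ft_force: [-0.4, -0.1, -0.6]
grip_width: 0.0321
grasp_force: 0.0
-0.145 288 [0.0352 0.0362 0.0372]
-0.11 364 [0.0352 0.0362 0.0374]
-0.08 380 [0.0277 0.0295 0.0309]
-0.06 436 [0.0278 0.0295 0.0308]
-0.04 495 [0.0276 0.0295 0.0308]
```

View pics/w4.png

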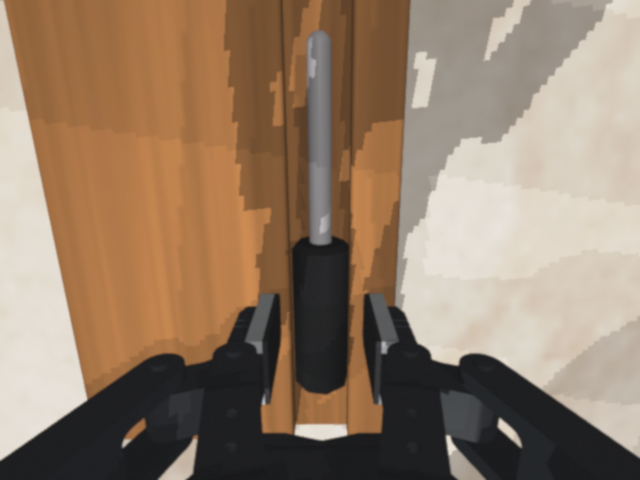

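The handle now lies in the groove: its top is at about 35 mm, the stem top at about 28 mm, and both are level. Next I'll go behind it, close the fingers and push.

```bash
python3 -m creep '[[[0,0,-10],[0,0,0]],[[0,0,-15],[0,0,0]],[[-28,0,0],[0,0,0]],[[-30,0,0],[0,0,0]],[[0,0,0],[0,0,0]],[[0,0,0],[0,0,0]],[[0,0,12],[0,0,0]],[[0,0,10],[0,0,0]],[[0,0,0],[0,0,0]]]' 0
python3 -m creep '[[[6,0,0],[0,0,0]],[[6,0,0],[0,0,0]],[[6,0,0],[0,0,0]],[[6,0,0],[0,0,0]],[[6,0,0],[0,0,0]],[[6,0,0],[0,0,0]],[[6,0,0],[0,0,0]],[[6,0,0],[0,0,0]],[[6,0,0],[0,0,0]],[[0,0,0],[0,0,0]]]'
python3 - <<'E'
from h import *
T=toolT(); p=vision.camera("wrist"); cv2.imwrite("pics/w5.png",p["image"])
d=T[:3,0]; print("tcp dock x",(T[:2,3]-[.5152,-.0847])@[.117,.993],"dock y",(T[:2,3]-[.5152,-.0847])@[-.993,.117],d)
E
```

```text
clock: 9.5
eef_pos: [0.5015, -0.1857, 0.0252]
tool_rot: [0.746, 0.666, -0.001, -0.002]
ft_force: [-0.3, 0.3, 0.8]
grip_width: -0.0002
grasp_force: 0.0
clock: 10.75
eef_pos: [0.5089, -0.1324, 0.0267]
tool_rot: [0.746, 0.666, 0.0, -0.0]
ft_force: [0.5, 1.2, 0.5]
grip_width: 0.0001
grasp_force: 0.0
tcp dock x -0.04805752501565716 dock y 0.00071377528068323 [1.12910528e-01 9.93605020e-01 5.26848112e-04]
```

View pics/w5.png

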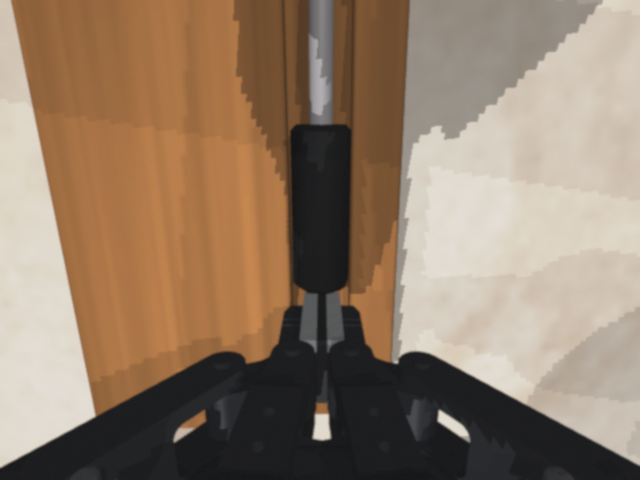

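The fingers are pushing the handle squarely (rear at (322,290)), and it's straight in the groove. Continue.

```bash
python3 -m creep '[[[5,0,0],[0,0,0]],[[5,0,0],[0,0,0]],[[5,0,0],[0,0,0]],[[5,0,0],[0,0,0]],[[5,0,0],[0,0,0]],[[5,0,0],[0,0,0]],[[5,0,0],[0,0,0]],[[5,0,0],[0,0,0]],[[5,0,0],[0,0,0]],[[5,0,0],[0,0,0]],[[5,0,0],[0,0,0]],[[5,0,0],[0,0,0]]]'
python3 -m creep '[[[2,0,0],[0,0,0]],[[2,0,0],[0,0,0]],[[0,0,0],[0,0,0]]]'
python3 - <<'E'
from h import *
T=toolT(); print("tcp dock x",(T[:2,3]-[.5152,-.0847])@[.117,.993])
p=vision.camera("wrist"); Q=cloud(p,T)
S=(Q[...,:2]-[.5152,-.0847])@np.array([.117,.993]); W=(Q[...,:2]-[.5152,-.0847])@np.array([-.993,.117]); Z=Q[...,2]
m=(abs(W)<.006)&(p["z_map"]>0)
for a in range(20,100,4):
    s=m&(abs(S-a/1e3)<.002); print(a,s.sum(),np.round(np.median(Z[s]),4) if s.any() else "")
E
```

```text
clock: 12.3
eef_pos: [0.5158, -0.0731, 0.0268]
tool_rot: [0.746, 0.666, -0.0, 0.0]
ft_force: [0.7, -0.7, -0.4]
grip_width: -0.0002
grasp_force: 0.1
clock: 12.68
eef_pos: [0.5162, -0.0693, 0.0268]
tool_rot: [0.746, 0.666, 0.0, -0.0]
ft_force: [-0.2, -0.7, 0.9]
grip_width: 0.0001
grasp_force: 0.0
tcp dock x 0.015388180081905081
20 419 0.0744
24 4921 0.0895
28 1670 0.0828
32 1427 0.1005
36 347 0.0358
40 360 0.0358
44 362 0.0359
48 375 0.0358
52 380 0.0359
56 397 0.0359
60 401 0.0358
64 418 0.0359
68 428 0.0358
72 439 0.0359
76 443 0.0358
80 465 0.0358
84 479 0.0348
88 394 0.0288
92 693 0.0568
96 747 0.0574
```

```bash
python3 -m creep '[[[2,0,0],[0,0,0]],[[1,0,0],[0,0,0]],[[1,0,0],[0,0,0]],[[0,0,0],[0,0,0]]]'
python3 -m creep '[[[1,0,0],[0,0,0]],[[0,0,0],[0,0,0]]]'
python3 -m creep '[[[1,0,0],[0,0,0]],[[0,0,0],[0,0,0]]]'
```

```text
clock: 13.22
eef_pos: [0.5166, -0.0653, 0.0268]
tool_rot: [0.746, 0.666, 0.0, -0.0]
ft_force: [0.7, -0.3, 0.1]
grip_width: -0.0001
grasp_force: 0.0
clock: 13.48
eef_pos: [0.5168, -0.0644, 0.0268]
tool_rot: [0.746, 0.666, 0.0, -0.0]
ft_force: [0.7, -0.4, -0.2]
grip_width: 0.0002
grasp_force: 0.0
clock: 13.72
eef_pos: [0.5169, -0.0634, 0.0268]
tool_rot: [0.746, 0.666, 0.0, -0.0]
ft_force: [-0.2, -0.4, -0.4]
grip_width: 0.0002
grasp_force: 0.0
```

```bash
python3 -m creep '[[[1,0,0],[0,0,0]],[[0,0,0],[0,0,0]]]'
python3 -m creep '[[[1,0,0],[0,0,0]],[[0,0,0],[0,0,0]]]'
python3 - <<'E'
from h import *
T=toolT(); o=(.5152,-.0847)
p=vision.camera("wrist"); cv2.imwrite("pics/w6.png",p["image"]); Q=cloud(p,T)
S=(Q[...,:2]-[.5152,-.0847])@np.array([.117,.993]); W=(Q[...,:2]-[.5152,-.0847])@np.array([-.993,.117]); Z=Q[...,2]
m=(abs(W)<.006)&(p["z_map"]>0)
for a in range(80,98,1):
    s=m&(abs(S-a/1e3)<.0005); print(a,s.sum(),np.round(np.median(Z[s]),4) if s.any() else "")
E
```

```text
clock: 13.98
eef_pos: [0.517, -0.0627, 0.0268]
tool_rot: [0.746, 0.666, -0.0, 0.0]
ft_force: [0.2, -1.6, 0.3]
grip_width: 0.0001
grasp_force: 0.7
clock: 14.22
eef_pos: [0.5171, -0.0626, 0.0269]
tool_rot: [0.747, 0.665, -0.001, 0.001]
ft_force: [-1.4, -5.8, 0.4]
grip_width: -0.0001
grasp_force: 2.5
80 112 0.0359
81 110 0.0358
82 109 0.0359
83 109 0.0358
84 111 0.036
85 109 0.0359
86 113 0.0358
87 121 0.0358
88 120 0.036
89 110 0.0359
90 108 0.0356
91 72 0.0348
92 134 0.0575
93 156 0.0574
94 156 0.0576
95 180 0.0574
96 178 0.0575
97 179 0.0575
```

View pics/w6.png

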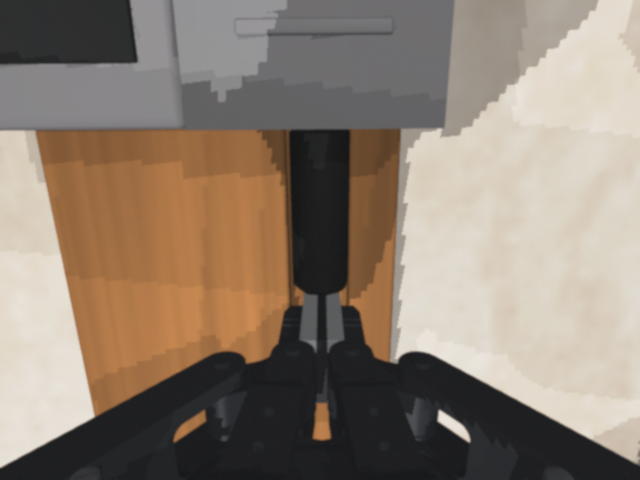

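The handle's shoulder is against the block face (row 130), the depth map shows no gap, and the contact force is rising. One last nudge, then back off.

```bash
python3 -m creep '[[[1,0,0],[0,0,0]],[[0,0,0],[0,0,0]]]'
python3 -m creep '[[[-4,0,0],[0,0,0]],[[-15,0,0],[0,0,0]],[[-10,0,-15],[0,0,0]],[[0,0,-40],[0,0,0]],[[0,0,-40],[0,0,0]],[[0,0,0],[0,0,0]],[[0,0,0],[0,0,0]]]'
python3 - <<'E'
from h import *
T=toolT(); p=vision.camera("wrist"); cv2.imwrite("pics/w7.png",p["image"]); Q=cloud(p,T)
S=(Q[...,:2]-[.5152,-.0847])@np.array([.117,.993]); W=(Q[...,:2]-[.5152,-.0847])@np.array([-.993,.117]); Z=Q[...,2]
m=(abs(W)<.005)&(p["z_map"]>0)
for a in (24,26,28,30,32,34,60,86,87,88,89,90,91,92,93):
    s=m&(abs(S-a/1e3)<.0007); print(a,s.sum(),np.round(np.median(Z[s]),4) if s.any() else "")
E
```

```text
clock: 14.52
eef_pos: [0.5171, -0.0626, 0.0269]
tool_rot: [0.747, 0.665, -0.002, 0.002]
ft_force: [-0.5, -8.5, 0.6]
grip_width: -0.0002
grasp_force: 3.8
clock: 15.4
eef_pos: [0.5138, -0.0896, 0.1223]
tool_rot: [0.746, 0.666, 0.0, 0.0]
ft_force: [0.6, 0.1, -0.3]
grip_width: -0.0001
grasp_force: 0.0
24 34 0.0155
26 33 0.0151
28 32 0.0154
30 0 
32 32 0.0346
34 35 0.0359
60 36 0.0359
86 54 0.0359
87 55 0.036
88 57 0.036
89 54 0.0359
90 56 0.0355
91 135 0.0386
92 165 0.0505
93 67 0.0573
```

View pics/w7.png

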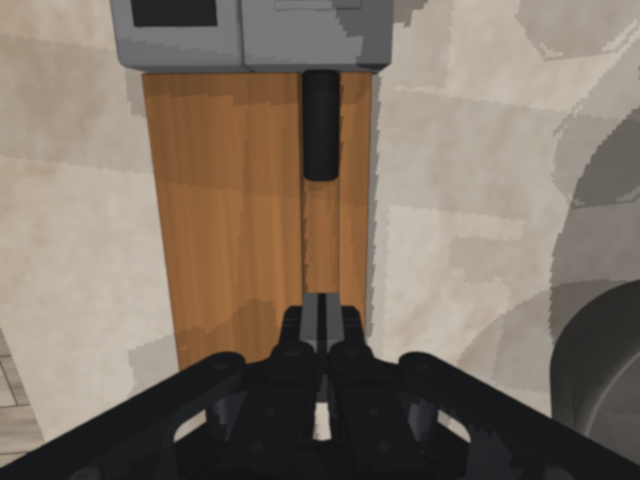

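The handle sits in the groove with its shoulder against the block (322,72). Its rear is at dock x +31, no gap shows, and the gripper is clear.

```bash
python3 -c "
from workcell import workorder
print(workorder.job_done())"
```

```text
the job is handed in; nothing more can be done
None
```

The large probe is in the groove with its stem home in the terminal and its shoulder against the block; the arm touched nothing else, and I handed the job in at about 15.5 s.

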